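Pull the tall pattern plate from the rack, stand it on the sloping rest and blow it clean

ROBOT

A 6-joint arm with a two-finger parallel gripper is mounted at the origin on the work surface. World frame = base frame: x ahead of the robot, y to its left, z up, the work surface at z = 0. Lengths are in mm, angles in rad, forces in N, time in s.
With the tool pointing down it reaches from about 300 to 775 mm from the base axis. Payload 14.6 kg.
Tool frame: the origin (TCP) lies where the fingers leave the gripper's body, on its centre line; the fingertips stand 97 mm ahead of it and the grasp point (between the pads) lies ahead of it (manip.grip_depth is the z of the grasp point in the tool frame, in mm); z points along the fingers, y is the line along which they close (so a half turn about z gives the same grasp; the last joint's range is limited). The gripper opens to 94 mm and grips with 3 to 60 N. Pads are 16 mm wide; open, the fingers measure 119 mm over their backs; the gripper's body (75 mm by 177 mm) begins 78 mm behind the grasp point.
Start: joints at [1.152, 0.3, 1.521, -0, 1.321, -0.067], TCP at [189.521, 516.306, 302.646] pointing down, gripper open.
Joint ranges: [-3.03, 3.03], [-0.79, 2.21], [0.23, 2.52], [-1.04, 4.18], [0, 3.07], [-2.55, 2.55]. Speed limits (rad/s): [2.22, 2.22, 2.57, 3.14, 3.14, 3.14].

INTERFACE

Orientations are given as a rotation vector (axis times angle).
In Python, from cell import manip, optics, nets gives the robot as it stands.
- The arm moves only by the shell command python3 -m pendant 'ROWS' [OPENING] [FORCE]. ROWS is JSON, a list of rows, each a list of 4 numbers: the shift along the tool's x, y, z in units of 40 mm (1.0 is 40 mm), then the turn about the tool's z in units of 8 degrees (1.0 is 8 degrees). A call has exactly 8 rows; each row is the pose to reach, as a shift and turn from the pose commanded when the call began, along the tool's axes at that moment; what a row does not reach only later rows make up. A row lasts 1/8 s, in which the tool goes at most 62.5 mm and 10.7 degrees, less where a joint would pass 70% of its speed; a pose out of reach is approached as far as the arm can. A call with a gripper value outside its range is refused whole. OPENING is the finger opening in mm, from 0 to 94, set as the call begins (- or left out, the last holds). The fingers move at their own pace and stop on an object; FORCE is the grip in N (left out, the last holds). Time passes only in rows, so rows that repeat a pose let the fingers close, or fill a call up. It gives the time, the measured TCP pose, the force, the opening and the grip force at its end, in the units of the state.
- manip.get_obs(): the state, without advancing time (a new reading comes with each control period).
- optics.camera(name): name is "scene" or "side" or "wrist"; returns a dict with "color" (480x640x3 uint8, red, green, blue), "range_z" (480x640 float32, mm along the optical axis (not along the pixel's ray), 0 where there is no reading), "intrinsics" (3x3 intrinsics, pixels), "D" ([k1, k2, p1, p2, k3] as OpenCV has them; the pictures are not rectified), "pose" (4x4, takes a point from camera to world coordinates). Camera axes: x right, y down, z forward; pixel columns grow to the right and rows downward; lengths in mm; the calibration is good to about 2 mm. A picture is of the moment at which its call begins.
- manip.job_done(): hands the job in; it is judged then, once.
Trained networks look in the newest picture that a camera, given by its name, has taken for a name from the list of things; names that differ only in an ending like _2 or _b are one class to them, and where a whole thing is asked for, a point or a joint stands for the part that bears it (a point fixed in the world has none). Each returns a list of dicts, best first, with "confidence" (0 to 1); they miss things now and then, are a little off and sometimes report something else, mostly with a low value. They report only what shows in the picture. A call takes as long as a camera call. They do not tell look-alikes from the thing itself.
- nets.look_for(camera, name): "pixel" ([column, row] in pixels, amid what is visible of it).
- nets.cut_out(camera, name): "region" (480x640 bool, what is visible of it) and "pixel" ([column, row] in pixels, amid what is visible of it).
The state is a dict: "time": time; "qpos": joint angles; "joint_vel": joint speeds; "tau": joint torques, N m; "tool_pos": TCP position; "eef_rot": TCP orientation; "force": force on the tool from outside, world axes, zero at the start; "ft_torque": the same for the moment, N m; "grip_width": opening from 0.0 (shut) to 1.0 (fully open); "grip_force": force on a finger pad.
Only numpy, scipy, OpenCV 4.12 (cv2) and the standard library are available. Lean on these libraries where they do the work, as an engineer would, in place of code of your own. Each camera call takes 0.05 s, during which the arm holds its last target. There are 200 camera calls.

TASK

Draw the tallest pattern plate up out of its slot in the wooden rack, without disturbing the other two, and set it gently, squarely and centred on the sloping rest of the blow-off station, its lower edge down on the rest's ledge, and let go of it. The ledge can be clamped at various heights, so feel for it; do not let the plate drop or ram it down. Then squeeze the air gun's trigger fully against its spring for a moment and let it spring back, leaving the plate on the rest and everything else on the bench where it is.

Things in the scene. Friction and masses are not known exactly. Their poses are not given: they have to be found in the camera images.
- tall_plate: the tallest of three bare aluminium plates in the rack: 100 mm wide (y), 160 mm tall (z), 8 mm thick (x), 0.25 to 0.5 kg. Origin: middle of its bottom edge. z points up the plate along the slot, leaning 0.26 rad back to the robot's side while in the rack; x is the normal of its face (fine ribs on the +x face, away from the robot)
- tall_plate_top (a point): middle of the tall plate's top edge, 160 mm up its z from its origin. Grip here across the 8 mm thickness, along the plate's x
- rack: beech rack fixed to the bench, 190 x 130 mm, three slots 50 mm apart along its x, each 11 mm wide, 106 mm long along y, 50 mm deep, bottoms 32 mm above the bench. The slots are raked: going up they lean 0.26 rad to the rack's -x, so a plate must be drawn out along its slot; which plate is in which slot varies. Origin under its centre
- square_plate: plate 100 mm wide, 110 mm tall, 8 mm thick, square top; to be left in its slot. Origin: middle of its bottom edge, axes as the tall plate's
- arched_plate: plate 100 mm wide, 125 mm tall, 8 mm thick, with a round arched top; to be left in its slot. Origin: middle of its bottom edge, axes as the tall plate's
- station: blow-off station fixed to the bench: a grey base plate 220 x 330 x 12 mm that carries the sloping rest and the air gun. Origin on the bench under the middle of the rest
- rest: sloping board 120 mm wide (y), 160 mm up the slope (z, leaning 0.61 rad to the robot's side), 12 mm thick, a finger notch 64 mm wide in its top, from 115 up. Origin: middle of its front face's foot, 30 mm over the bench; x points out of that face. A cushioned ledge 26 mm deep (gives 6 mm, 4 N/mm) is clamped with its top 12 to 70 mm up the slope, place not reported. Plate on it: origin x 4 mm, y 0
- gun: air gun fixed on a post at the +y side of the rest, lying on its side. Origin 80 mm above the bench, on the grip's axis where grip meets barrel. The grip runs 115 mm along its -x, 26 x 26 mm in section; the barrel and nozzle run along its -y towards the rest; z is up
- squeeze (a point): where to squeeze, from above, fingers closing along the gun's y: 63 mm down the grip, at mid-height, midway between the grip's outer side (20 mm to +y) and the trigger's outer side when fully in (20 mm to -y; 33 mm when at rest)
- trigger (a joint): angle of the gun's sprung trigger, a steel bar 85 x 10 x 20 mm along the grip's -y side, hinged on an upright pin at the barrel end: 0 at rest (spring holds it out), 0.24 rad fully squeezed towards the grip; takes about 10 N at the squeeze point
- trigger_tip (a point): free end of the trigger bar, 85 mm from its hinge
- bottle: clear water bottle with cap, 60 mm across, 200 mm tall; origin under its centre; a bystander
- tape: roll of tape lying flat, 72 mm across, 24 mm high; origin under its centre; a bystander
- block: steel bench block 80 x 80 x 22 mm; origin under its centre; a bystander
- case: small plastic case 60 x 90 x 50 mm high; origin under its centre; a bystander
- mallet: wooden mallet standing on its head, 58 mm across, 192 mm tall; origin under its centre; a bystander
Mind the look-alikes: they are no part of the job. What is shaped like the tall_plate but black is not meant.

How it is judged (in metres and radians):
On the way, in this order (a step that is already met when the one before it is completed fails the run):
1. the tall plate is drawn clear up out of the rack, held by the fingers (height (world z) of tall_plate above 0.11 m and contact force between the fingers and tall_plate above 1 N), for 0.1 s.
2. the tall plate stands released and still on the ledge, flat against the sloping rest (x of tall_plate in the frame of rest between -0.002 and 0.012 m and y of tall_plate in the frame of rest between -0.02 and 0.02 m and z of tall_plate in the frame of rest between 0.005 and 0.076 m and angle between the z axis of tall_plate and the z axis of rest, either way round below 0.12 rad and angle between the y axis of tall_plate and the y axis of rest, either way round below 0.12 rad and contact force between the fingers and tall_plate below 0.05 N and linear speed of tall_plate below 0.02 m/s), for 0.3 s.
3. the trigger is squeezed fully while the plate stands on the rest (value of joint trigger above 0.2 rad and x of tall_plate in the frame of rest between -0.002 and 0.012 m and y of tall_plate in the frame of rest between -0.02 and 0.02 m and z of tall_plate in the frame of rest between 0.005 and 0.076 m and angle between the z axis of tall_plate and the z axis of rest, either way round below 0.12 rad and angle between the y axis of tall_plate and the y axis of rest, either way round below 0.12 rad), for 0.2 s.
At the end, for the whole second after the job is handed in: Tall plate still and released on the rest: origin 5 to 76 mm up the slope, -2 to 12 mm out from the face, along the slope and square within 0.12 rad, centred within 20 mm; trigger back out (under 0.04 rad); other two plates within 20 mm of their starts (all of step 2 and value of joint trigger below 0.04 rad and distance of each of square_plate, arched_plate from where it was at the start of the episode below 0.02 m); the robot touches nothing.
It fails at once if the tall plate falls or slides freely (over 0.25 m/s while not held) (contact force between the fingers and tall_plate below 0.05 N and linear speed of tall_plate above 0.25 m/s).
It fails at once if the tall plate is rammed on the station (over 45 N) (contact force between tall_plate and station above 45 N).
It fails at once if the trigger is squeezed before the plate is on the rest (value of joint trigger above 0.12 rad and distance between tall_plate and rest above 0.1 m).
It fails at once if another plate is pulled out or moved more than 20 mm (distance of any of square_plate, arched_plate from where it was at the start of the episode above 0.02 m).
It fails at once if a bystander on the bench is moved more than 30 mm (distance of any of bottle, tape, block, case, mallet from where it was at the start of the episode above 0.03 m).
It also fails if it takes over 56 s, if anything falls off the work surface, if the arm or the gripper's body presses on something with over 40 N, if the wrist force passes 120 N, or if a joint passes its speed limit or range.

## Working session

There is one attempt and no reset: what is moved stays moved. The work goes in short steps, Python scripts to look and compute and a shell command to move; the robot and the scene stay as the last step left them, time stands still between calls to the robot, and variables do not carry over. Pictures are saved under pics/ and viewed, at most 10 in all, crops included, and the job is handed in when it is done.

```bash
ls; mkdir -p pics
cat > h.py <<'E'
import numpy as np, cv2
from cell import manip, optics, nets
from scipy.spatial.transform import Rotation as R
def cloud(c):
    K,D,P=c["intrinsics"],c["D"],c["pose"]
    u,v=np.meshgrid(np.arange(640),np.arange(480))
    p=cv2.undistortPoints(np.stack([u,v],-1).reshape(-1,1,2).astype(np.float64),np.array(K),np.array(D)).reshape(480,640,2)
    z=c["range_z"]; X=np.dstack([p[...,0]*z,p[...,1]*z,z])
    W=X@P[:3,:3].T+P[:3,3]; W[z==0]=np.nan
    return W
def save(c,name): cv2.imwrite(f"pics/{name}.png",c["color"][...,::-1])
E
python3 - <<'E'
from h import *
o=manip.get_obs(); print({k:np.round(v,3) for k,v in o.items()}, manip.grip_depth); print(R.from_rotvec(o["eef_rot"]).as_matrix().round(3))
ims=[]
for n in ["scene","side"]:
    c=optics.camera(n); save(c,n+"0"); W=cloud(c); np.savez(n+"0.npz",W=W,color=c["color"]); print(n,c["pose"].round(2).tolist())
    for t in ["tall_plate","tall_plate_top","square_plate","arched_plate","rack","station","rest","gun","squeeze","trigger","trigger_tip","bottle","tape","block","case","mallet"]:
        for r in nets.cut_out(n,t)[:3]:
            m=r["region"]; q=W[m]; q=q[~np.isnan(q[:,0])]
            if len(q): print(t,round(r["confidence"],2),np.round(r["pixel"]).astype(int),"med",np.median(q,0).round(),"lo",np.percentile(q,2,axis=0).round(),"hi",np.percentile(q,98,axis=0).round())
E
```

```text
pics
{'time': np.float64(0.0), 'qpos': array([ 1.152,  0.3  ,  1.522, -0.   ,  1.321, -0.067]), 'joint_vel': array([ 0.003,  0.001,  0.   ,  0.   , -0.   ,  0.001]), 'tau': array([-1.0000e-03, -5.3181e+01, -3.5273e+01,  7.1000e-02,  2.4000e-02,
       -0.0000e+00]), 'tool_pos': array([189.474, 516.164, 302.092]), 'eef_rot': array([-5.500e-01, -3.093e+00,  2.000e-03]), 'force': array([-0.04 ,  1.527, -0.291]), 'ft_torque': array([0.014, 0.007, 0.01 ]), 'grip_force': np.float64(0.0), 'grip_width': np.float64(1.002)} 78.39999999999999
[[-0.939  0.345 -0.   ]
 [ 0.345  0.939 -0.001]
 [ 0.    -0.001 -1.   ]]
scene [[-0.1, 0.72, -0.68, 1173.07], [1.0, 0.06, -0.08, 72.29], [-0.01, -0.69, -0.73, 824.66], [0.0, 0.0, 0.0, 1.0]]
tall_plate 0.92 [201 204] med [ 320. -297.    8.] lo [ 274. -374.    4.] hi [ 368. -250.   11.]
tall_plate 0.78 [182 227] med [ 533. -269.  142.] lo [ 510. -320.   82.] hi [ 558. -226.  187.]
tall_plate_top 0.88 [179 230] med [ 533. -268.  142.] lo [ 510. -320.   79.] hi [ 560. -226.  187.]
tall_plate_top 0.74 [203 206] med [ 320. -297.    8.] lo [ 268. -381.   -0.] hi 
[... 3737 characters left out ...]
i [623. 276.  93.]
bottle 0.91 [258 181] med [ 738. -116.  103.] lo [ 720. -143.    7.] hi [ 767. -102.  201.]
tape 0.76 [348 248] med [ 520. -112.   18.] lo [ 485. -151.   -2.] hi [555. -83.  26.]
block 0.7 [370 404] med [347. 209.  22.] lo [310. 165.   3.] hi [387. 243.  25.]
case 0.62 [393 270] med [406. -49.  49.] lo [ 369. -108.    3.] hi [447. -17.  52.]
case 0.62 [373 154] med [ 528. -263.  139.] lo [ 504. -320.   59.] hi [ 567. -223.  188.]
mallet 0.96 [212 219] med [771.  13.  90.] lo [754. -69.   0.] hi [822.  29. 191.]
mallet 0.52 [292 288] med [552. 105.  97.] lo [497.  35.  47.] hi [584. 152. 160.]
mallet 0.2 [228 364] med [576. 269.  89.] lo [536. 259.  74.] hi [620. 276.  93.]
```

View pics/scene0.png

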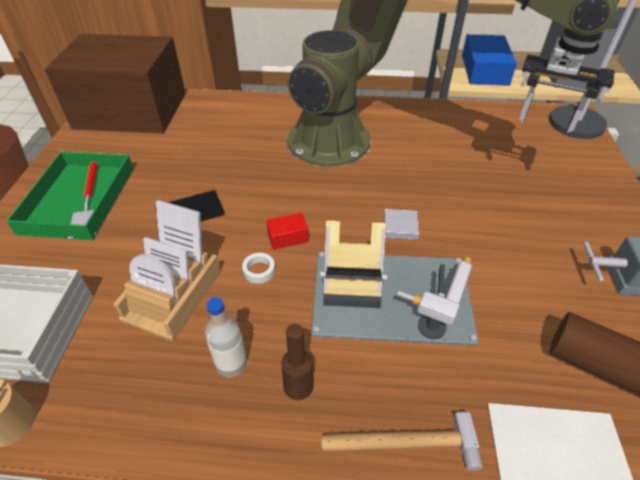

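View pics/side0.png

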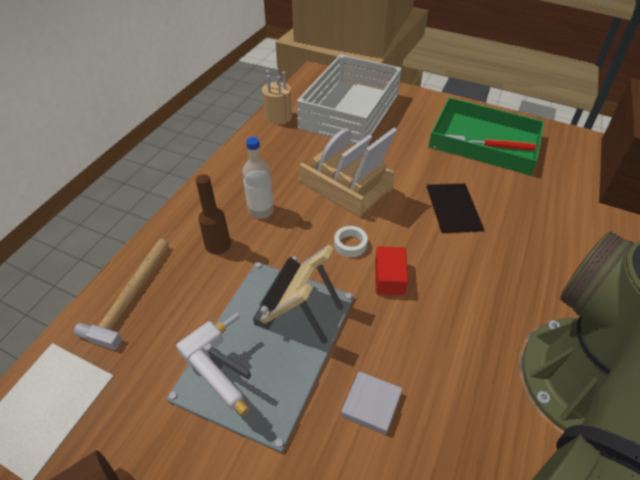

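```bash
cat > fit.py <<'E'
from h import *
def plane(P,th=2.5,n=400):
    g=np.random.default_rng(0);best=None
    for _ in range(n):
        a,b,c=P[g.choice(len(P),3,False)];k=np.cross(b-a,c-a);L=np.linalg.norm(k)
        if L<50: continue
        k/=L;i=abs((P-a)@k)<th
        if best is None or i.sum()>best.sum(): best=i
    for _ in range(3):
        Q=P[best];m=Q.mean(0);k=np.linalg.svd(Q-m)[2][2];best=abs((P-m)@k)<th
    return m,k*np.sign(k[0]),best
E
python3 - <<'E'
from fit import *
for n in ["scene","side"]:
    d=np.load(n+"0.npz");W=d["W"];C=d["color"].astype(int);br=C.sum(2)/3;sat=C.max(2)-C.min(2);W=W.reshape(-1,3);br=br.ravel();sat=sat.ravel()
    box=lambda lo,hi:np.all((W>lo)&(W<hi),1)
    for nm,lo,hi in [("tall",[490,-350,95],[575,-200,195]),("sq",[555,-350,100],[625,-220,145])]:
        P=W[box(lo,hi)&(sat<40)]
        if nm=="tall": P=P[P[:,2]>150]
        m,k,i=plane(P); yaw=np.arctan2(k[1],k[0]);lean=np.arcsin(k[2]);ay=np.array([-np.sin(yaw),np.cos(yaw),0]);az=np.cross(k,ay)
        Q=P[i]-m; y=Q@ay;z=Q@az
        yl,yh=np.percentile(y,[1,99]);zh=np.percentile(z,99.5)
        print(n,nm,len(P),i.sum(),"yaw %.3f lean %.3f"%(yaw,lean),"width",yh-yl,"topcentre(face)",(m+ay*(yl+yh)/2+az*zh).round(1))
    P=W[box([480,0,25],[620,170,180])&(sat>60)&(br>90)]
    m,k,i=plane(P); yaw=np.arctan2(k[1],k[0]);lean=np.arcsin(k[2]);ay=np.array([-np.sin(yaw),np.cos(yaw),0]);az=np.cross(k,ay)
    Q=P[i]-m;y=Q@ay;z=Q@az;yl,yh=np.percentile(y,[1,99]);zl,zh=np.percentile(z,[.5,99.5])
    top=m+ay*(yl+yh)/2+az*zh
    print(n,"rest",len(P),i.sum(),"yaw %.3f lean %.3f"%(yaw,lean),"w",yh-yl,"h",zh-zl,"top",top.round(1),"foot",(top-160*az).round(1))
    f=top-160*az
    A=W[box([480,0,15],[680,190,180])];Q=np.c_[(A-f)@k,(A-f)@ay,(A-f)@az];b=br[box([480,0,15],[680,190,180])]
    s=(abs(Q[:,1])<50)&(b<70)&(Q[:,0]>4)&(Q[:,0]<32)&(Q[:,2]>0)
    H=np.histogram2d(Q[s,2],Q[s,0],[np.arange(0,90,5),np.arange(4,34,4)])[0].astype(int);print(H)
    G=W[box([480,190,60],[720,350,110])];gb=br[box([480,190,60],[720,350,110])]
    for nm,s in [("light",(gb>120)&(G[:,2]>80)),("dark",gb<80)]:
        r=cv2.minAreaRect(G[s][:,:2].astype(np.float32));print(n,nm,s.sum(),r,np.percentile(G[s][:,2],[5,95]))
E
```

```text
scene tall 797 696 yaw -0.287 lean 0.274 width 98.80399484496373 topcentre(face) [ 519.7 -270.9  188.3]
scene sq 894 675 yaw -0.288 lean 0.275 width 98.50373610525298 topcentre(face) [ 580.3 -289.   140.9]
scene rest 2503 2130 yaw 0.028 lean 0.613 w 102.29048929826685 h 152.37841965856117 top [504.4  88.6 160.8] foot [596.3  91.2  29.8]
[[ 0  0  0  0  0  0  0]
 [ 0  0  0  0  0  0  0]
 [ 0  0  0  0  0  0  0]
 [ 0  0  0  0  0  0  0]
 [ 0  0  0  0  0  0  0]
 [ 0  0  0  0  0  0  0]
 [ 0  0  0  0  0  0  0]
 [ 0  0  0  0  0  0  0]
 [ 0  0  0  0  0  0  0]
 [ 0  0  0  0  0  0  0]
 [ 0  0  0  0  1  3  0]
 [ 0  0  0  0 27 69  3]
 [ 0  0  0  0 16 98  8]
 [ 0  3 21 24 32 48  4]
 [ 0  0  0  0  0  0  0]
 [ 0  0  0  0  0  0  0]
 [ 0  0  0  0  0  0  0]]
scene light 1443 ((601.9329833984375, 285.7465515136719), (96.75782012939453, 175.71551513671875), 37.322914123535156) [83.79711484 97.50385215]
scene dark 92 ((576.0712890625, 264.7438659667969), (10.051447868347168, 64.66783142089844), 82.37723541259766) [86.07888005 91.84644772]
side tall 362 281 yaw -0.293 lean 0.229 width 100.34545515633891 topc
[... 248 characters left out ...]
95.6  92.6  31.4]
[[ 0  0  0  0  0  0  0]
 [ 0  0  0  0  0  0  0]
 [ 0  0  0  0  0  0  0]
 [ 0  0  0  0  0  0  0]
 [ 0  0  0  0  0  0  0]
 [ 0  0  0  0  0  0  0]
 [ 0  0  0  0  0  0  0]
 [ 0  0  0  0  0  0  0]
 [ 0  0  0  0  0  0  0]
 [ 0  0  0  0  0  0  0]
 [ 0  0  0  0  0  2  0]
 [ 0  0  0  0  0  9  0]
 [64 63 67 59 62 59  0]
 [40 40 33 43 39 17  0]
 [ 0  0  0  0  0  0  0]
 [ 0  0  0  0  0  0  0]
 [ 0  0  0  0  0  0  0]]
side light 2110 ((601.6610717773438, 286.0078125), (97.52188110351562, 174.01220703125), 36.43962478637695) [86.1104611  97.28783119]
side dark 269 ((555.0423583984375, 280.91650390625), (41.12652587890625, 124.25826263427734), 57.225372314453125) [74.64156309 90.98724912]
```

Run:
```python
import cv2,numpy as np
a=cv2.imread("pics/scene0.png")[210:350,300:490];b=cv2.imread("pics/side0.png")[230:450,160:370]
cv2.imwrite("pics/crop1.png",np.hstack([cv2.resize(a,(400,300),interpolation=3),cv2.resize(b,(286,300),interpolation=3)]))
```

```text
(no output)
```

View pics/crop1.png

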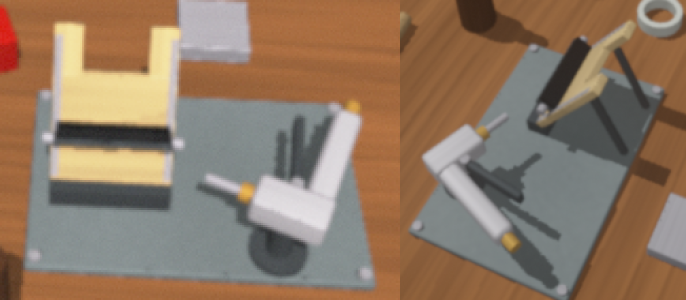

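```bash
cat >> h.py <<'E'
def to(x,y,z,head=None):
    "units for a move of the TCP to x,y,z with tool y heading (world, rad)"
    o=manip.get_obs();M=R.from_rotvec(o["eef_rot"]).as_matrix()
    s=M.T@(np.array([x,y,z])-o["tool_pos"])/40
    h0=np.arctan2(M[1,1],M[0,1]);t=0 if head is None else -np.degrees((head-h0+np.pi)%(2*np.pi)-np.pi)/8
    print("t=%.2f"%o["time"],"pos",o["tool_pos"].round(1),"head %.3f"%h0,"F",o["force"].round(1),"w %.1f"%(o["grip_width"]*94),"gf %.1f"%o["grip_force"],"-> rows",s.round(3),"turn",round(t,3))
E
python3 - <<'E'
from h import *
to(519.4,-270,350,-0.288)
for n in ["scene","side"]:
    d=np.load(n+"0.npz");W=d["W"].reshape(-1,3);C=d["color"].astype(int);br=(C.sum(2)/3).ravel();sat=(C.max(2)-C.min(2)).ravel()
    G=W[(W[:,0]>500)&(W[:,0]<615)&(W[:,1]>275)&(W[:,1]<350)&(W[:,2]>84)&(W[:,2]<110)&(br>110)]
    print(n,len(G),cv2.minAreaRect(G[:,:2].astype(np.float32)),cv2.fitLine(G[:,:2].astype(np.float32),4,0,.1,.1).ravel(),G.min(0).round(),G.max(0).round())
    B=W[(W[:,0]>600)&(W[:,0]<720)&(W[:,1]>170)&(W[:,1]<350)&(W[:,2]>84)&(W[:,2]<110)&(br>110)]
    print(n,"barrel",cv2.minAreaRect(B[:,:2].astype(np.float32)))
E
```

```text
t=1.70 pos [189.5 516.3 302.7] head 1.219 F [ 0.1 -0.6  0.2] w 94.1 gf 0.0 -> rows [-14.516 -15.612  -1.184] turn 10.793
scene 495 ((564.2589111328125, 304.74615478515625), (25.846477508544922, 112.65673828125), 68.67145538330078) [ 9.2312801e-01 -3.8449281e-01  5.6884814e+02  3.0257474e+02] [512. 275.  84.] [615. 330.  97.]
scene barrel ((638.3424682617188, 243.59402465820312), (68.2374496459961, 123.8514175415039), 5.593404769897461)
side 1030 ((564.30712890625, 305.9360656738281), (26.253080368041992, 112.8758316040039), 69.39820098876953) [ 9.2737812e-01 -3.7412548e-01  5.6315833e+02  3.0724997e+02] [512. 275.  84.] [615. 332.  97.]
side barrel ((636.2550659179688, 245.58934020996094), (66.21920013427734, 125.50030517578125), 4.111469268798828)
```

```bash
python3 -m pendant '[[-0.9,-0.95,-0.3,0.6],[-1.9,-2.0,-0.7,1.3],[-2.9,-3.1,-1.0,2.0],[-3.9,-4.2,-1.2,2.8],[-4.9,-5.3,-1.2,3.5],[-5.9,-6.4,-1.2,4.2],[-6.9,-7.4,-1.2,5.0],[-7.9,-8.5,-1.2,5.8]]' 40 12; python3 -c "
from h import *
to(519.4,-270,340,-0.288)"
```

```text
time: 2.7
tool_pos: [369.3, 86.5, 351.0]
eef_rot: [1.728, 2.623, 0.001]
force: [1.1, 0.4, -0.2]
grip_width: 0.427
grip_force: 0.0
t=2.70 pos [369.3  86.5 351. ] head 0.406 F [ 1.1  0.4 -0.2] w 40.1 gf 0.0 -> rows [-9.669 -0.07   0.277] turn 4.969
```

```bash
python3 -m pendant '[[-1.4,-0.01,0,0.7],[-2.8,-0.02,0,1.4],[-4.2,-0.03,0.1,2.1],[-5.6,-0.04,0.1,2.8],[-7.0,-0.05,0.2,3.6],[-8.4,-0.06,0.3,4.3],[-9.4,-0.07,0.3,4.97],[-9.67,-0.07,0.3,4.97]]' 40 12
python3 - <<'E'
from fit import *
c=optics.camera("wrist");save(c,"w1");W=cloud(c);np.savez("w1.npz",W=W,color=c["color"])
to(519.4,-270,261.5,-0.288)
P=W.reshape(-1,3);s=c["color"].astype(int);sat=(s.max(2)-s.min(2)).ravel()
Z=P[(P[:,2]>181)&(P[:,2]<196)&(abs(P[:,0]-517)<60)&(abs(P[:,1]+270)<80)&(sat<40)]
print(len(Z)); 
if len(Z)>20: print(cv2.minAreaRect(Z[:,:2].astype(np.float32)),np.percentile(Z,[1,50,99],axis=0).round(1))
E
```

```text
time: 3.7
tool_pos: [520.5, -269.4, 337.9]
eef_rot: [-2.515, -1.881, 0.001]
force: [0.3, 0.7, 0.3]
grip_width: 0.424
grip_force: 0.0
t=3.75 pos [ 520.6 -269.2  338. ] head -0.285 F [ 0.6 -0.7  0.6] w 40.3 gf 0.0 -> rows [-0.027 -0.021  1.912] turn 0.022
2058
((515.7391357421875, -270.3963623046875), (100.03909301757812, 9.040281295776367), 73.62055969238281) [[ 499.8 -316.8  181.6]
 [ 516.9 -265.7  185.6]
 [ 532.1 -223.1  187.6]]
```

View pics/w1.png

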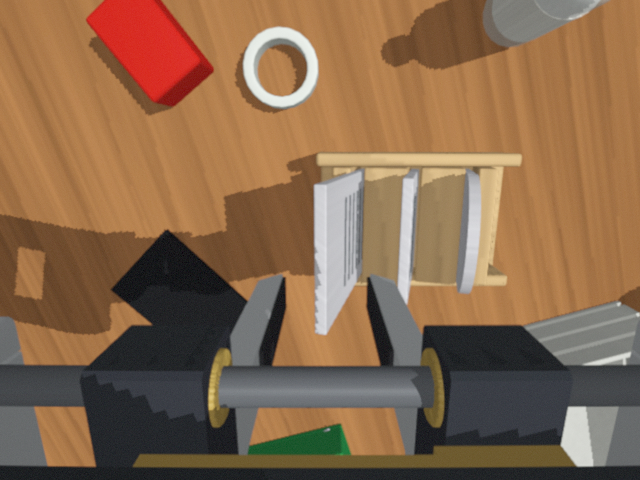

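```bash
python3 -m pendant '[[-0.04,-0.02,0.4,0],[-0.04,-0.02,0.9,0],[-0.04,-0.02,1.4,0],[-0.04,-0.02,1.75,0],[-0.04,-0.02,1.93,0],[-0.04,-0.02,1.93,0],[-0.04,-0.02,1.93,0],[-0.04,-0.02,1.93,0]]' 40 12; python3 -m pendant '[[0,0,0,0],[0,0,0,0],[0,0,0,0],[0,0,0,0],[0,0,0,0],[0,0,0,0],[0,0,0,0],[0,0,0,0]]' 0 14; python3 -c "
from h import *
o=manip.get_obs();p=o['tool_pos'];to(p[0]-.2465*110,p[1]+.073*110,p[2]+.966*110,-0.288)"
```

```text
time: 4.75
tool_pos: [519.2, -269.1, 262.0]
eef_rot: [2.514, 1.883, 0.0]
force: [-0.4, -0.6, -0.0]
grip_width: 0.423
grip_force: 0.0
time: 5.75
tool_pos: [519.2, -269.1, 261.5]
eef_rot: [2.514, 1.884, 0.0]
force: [3.8, -1.1, -0.7]
grip_width: 0.139
grip_force: 13.5
t=5.75 pos [ 519.2 -269.1  261.5] head -0.285 F [ 3.8 -1.1 -0.7] w 13.0 gf 13.5 -> rows [ 2.000e-03 -7.060e-01 -2.657e+00] turn 0.023
```

```bash
python3 -m pendant '[[0,-0.04,-0.15,0],[0,-0.09,-0.35,0],[0,-0.16,-0.6,0],[0,-0.23,-0.85,0],[0,-0.29,-1.1,0],[0,-0.36,-1.35,0],[0,-0.43,-1.6,0],[0,-0.43,-1.6,0]]'; python3 -c "
from h import *
to(492,-261,390,-0.288)"
```

```text
time: 6.75
tool_pos: [502.5, -264.2, 326.3]
eef_rot: [2.514, 1.883, 0.0]
force: [-2.1, -0.1, -4.6]
grip_width: 0.086
grip_force: 14.0
t=6.75 pos [ 502.5 -264.2  326.3] head -0.285 F [-2.1 -0.1 -4.6] w 8.1 gf 14.0 -> rows [ 0.003 -0.272 -1.592] turn 0.023
```

```bash
python3 -m pendant '[[0,-0.05,-0.3,0],[0,-0.12,-0.7,0],[0,-0.19,-1.1,0],[0,-0.25,-1.5,0],[0,-0.25,-1.9,0],[0,-0.25,-2.2,0],[0,-0.25,-2.4,0],[0,-0.25,-2.4,0]]' 0 25; python3 -c "
from h import *
to(575,90.5,400,0.027)"
```

```text
time: 7.75
tool_pos: [493.1, -261.4, 421.7]
eef_rot: [2.514, 1.884, 0.0]
force: [1.0, 0.5, -4.3]
grip_width: 0.087
grip_force: 25.0
t=7.75 pos [ 493.1 -261.4  421.7] head -0.285 F [ 1.   0.5 -4.3] w 8.2 gf 25.0 -> rows [ 9.02  -0.506  0.542] turn -2.233
```

```bash
python3 -m pendant '[[0.6,-0.03,0,0],[1.8,-0.1,0,-0.3],[3.2,-0.18,0,-0.7],[4.6,-0.26,0.1,-1.1],[6.0,-0.34,0.2,-1.5],[7.4,-0.42,0.3,-1.9],[8.5,-0.48,0.45,-2.23],[9.02,-0.51,0.54,-2.23]]'
python3 - <<'E'
from fit import *
to(575,90.5,400,0.027)
for n in ["scene","side"]:
    c=optics.camera(n);save(c,n+"2");W=cloud(c).reshape(-1,3);s=c["color"].astype(int);sat=(s.max(2)-s.min(2)).ravel();br=(s.sum(2)/3).ravel()
    P=W[np.all((W>[530,20,164])&(W<[620,160,330]),1)&(sat<40)&(br>90)]
    m,k,i=plane(P);yaw=np.arctan2(k[1],k[0]);lean=np.arcsin(k[2]);ay=np.array([-np.sin(yaw),np.cos(yaw),0]);az=np.cross(k,ay);Q=P[i]-m;y=Q@ay;z=Q@az;yl,yh=np.percentile(y,[1,99])
    e=(y>yl+5)&(y<yh-5);b=z[z<np.percentile(z,20)]
    zl,zh=np.percentile(z,[.7,99.3])
    # roll: bottom edge slope via minAreaRect
    print(n,len(P),i.sum(),"yaw %.3f lean %.3f"%(yaw,lean),"w",yh-yl,"h",zh-zl,"bottom",(m+ay*(yl+yh)/2+az*zl).round(1),"top",(m+ay*(yl+yh)/2+az*zh).round(1),cv2.minAreaRect(np.c_[y,z].astype(np.float32)))
E
```

```text
time: 8.75
tool_pos: [574.9, 92.7, 398.7]
eef_rot: [-2.188, -2.252, 0.002]
force: [0.1, -0.7, -3.8]
grip_width: 0.08
grip_force: 25.0
t=8.75 pos [574.9  92.7 398.7] head 0.029 F [ 0.1 -0.7 -3.8] w 7.5 gf 25.0 -> rows [-0.054  0.001 -0.033] turn 0.013
scene 3699 3452 yaw 0.029 lean 0.001 w 97.52984975769273 h 155.25216008940293 bottom [578.9  89.9 165.5] top [578.8  89.9 320.7] ((-0.061779022216796875, -3.445037841796875), (100.08800506591797, 157.74156188964844), 0.0016324454918503761)
side 2730 2249 yaw 0.025 lean -0.004 w 98.68105818944088 h 154.6807626674982 bottom [570.6  94.  165.5] top [571.2  94.  320.2] ((-5.328647613525391, 1.0707778930664062), (102.95274353027344, 164.02781677246094), 0.1467335969209671)
```

View pics/scene2.png

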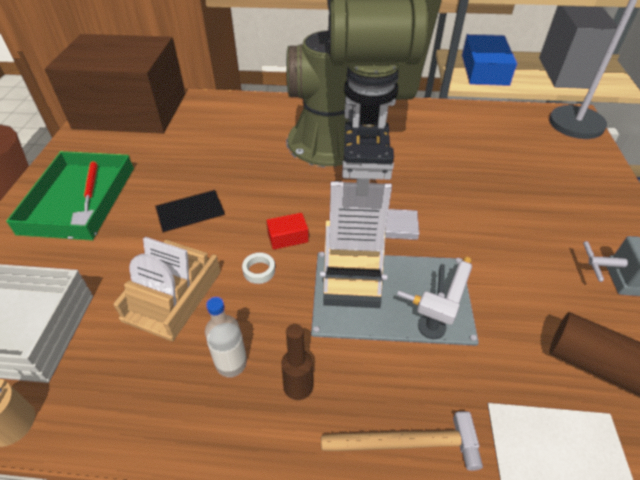

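```bash
python3 -m pendant '[[-0.04,-0.05,0.2,0],[-0.04,-0.15,0.5,0],[-0.05,-0.25,0.8,0],[-0.05,-0.32,1.1,0],[-0.05,-0.32,1.3,0],[-0.05,-0.32,1.5,0],[-0.05,-0.32,1.55,0],[-0.05,-0.32,1.55,0]]' 0 20;  python3 -c "
from h import *
to(562,91,332,0.027)"
```

```text
time: 9.85
tool_pos: [562.1, 88.3, 337.9]
eef_rot: [2.192, 2.251, 0.0]
force: [-0.3, -0.1, -3.5]
grip_width: 0.085
grip_force: 20.0
t=9.85 pos [562.1  88.3 337.9] head 0.027 F [-0.3 -0.1 -3.5] w 8.0 gf 20.0 -> rows [ 0.068 -0.002  0.149] turn -0.003
```

```bash
python3 -m pendant '[[0.06,0,0.02,0],[0.07,0,0.05,0],[0.07,0,0.08,0],[0.07,0,0.11,0],[0.07,0,0.14,0],[0.07,0,0.17,0],[0.07,0,0.2,0],[0.07,0,0.2,0]]' 0 20;  python3 -m pendant '[[0,0,0.01,0],[0,0,0.02,0],[0,0,0.03,0],[0,0,0.04,0],[0,0,0.05,0],[0,0,0.06,0],[0,0,0.07,0],[0,0,0.07,0]]'
```

```text
time: 10.85
tool_pos: [562.0, 91.0, 329.7]
eef_rot: [-2.192, -2.251, 0.0]
force: [0.4, 0.1, -3.5]
grip_width: 0.085
grip_force: 20.0
time: 11.85
tool_pos: [562.0, 91.0, 327.4]
eef_rot: [2.191, 2.25, 0.001]
force: [-1.3, 0.4, 3.6]
grip_width: 0.087
grip_force: 20.0
```

```bash
python3 -m pendant '[[0,0,0,0],[0,-0.03,0,0],[0,-0.1,0,0],[0,-0.2,0.01,0],[0,-0.3,0.02,0],[0,-0.42,0.04,0],[0,-0.52,0.05,0],[0,-0.56,0.06,0]]' 13 5;  python3 -c "
from h import *
to(518,91,319.5,0.027)"
```

```text
time: 12.85
tool_pos: [539.3, 90.4, 324.7]
eef_rot: [2.192, 2.251, 0.0]
force: [-1.0, 0.3, 0.1]
grip_width: 0.137
grip_force: 0.1
t=12.85 pos [539.3  90.4 324.7] head 0.027 F [-1.   0.3  0.1] w 12.9 gf 0.1 -> rows [ 0.028 -0.533  0.13 ] turn -0.003
```

```bash
python3 -m pendant '[[0,-0.05,0.01,0],[0,-0.12,0.03,0],[0,-0.2,0.05,0],[0,-0.28,0.07,0],[0,-0.36,0.09,0],[0,-0.44,0.11,0],[0,-0.52,0.13,0],[0,-0.54,0.14,0]]' 17 5;  python3 - <<'E'
from h import *
to(497,91,311,0.027)
c=optics.camera("side");save(c,"side3")
im=cv2.imread("pics/side3.png")[150:400,180:430];cv2.imwrite("pics/side3c.png",cv2.resize(im,(500,500),interpolation=3))
E
```

```text
time: 13.85
tool_pos: [517.8, 89.9, 319.1]
eef_rot: [2.192, 2.251, 0.0]
force: [-0.5, 0.1, -0.6]
grip_width: 0.179
grip_force: 0.3
t=13.85 pos [517.8  89.9 319.1] head 0.027 F [-0.5  0.1 -0.6] w 16.8 gf 0.3 -> rows [ 0.042 -0.519  0.201] turn -0.003
```

View pics/side3c.png

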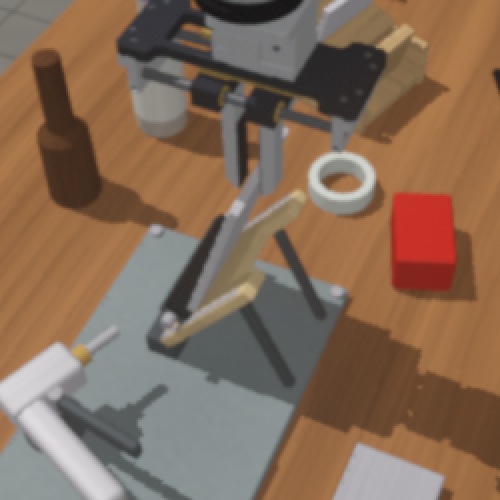

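```bash
python3 -m pendant '[[0,-0.04,0.01,0],[0,-0.11,0.04,0],[0,-0.19,0.07,0],[0,-0.27,0.1,0],[0,-0.35,0.13,0],[0,-0.43,0.17,0],[0,-0.5,0.2,0],[0,-0.52,0.22,0]]' 21 5; python3 -m pendant '[[0,-0.04,0.01,0],[0,-0.1,0.05,0],[0,-0.16,0.08,0],[0,-0.22,0.12,0],[0,-0.28,0.16,0],[0,-0.34,0.2,0],[0,-0.4,0.25,0],[0,-0.42,0.26,0]]' 26 5; python3 -c "
from h import *
to(473,89,297,0.027)"
```

```text
time: 14.9
tool_pos: [497.0, 89.3, 310.3]
eef_rot: [-2.192, -2.251, -0.0]
force: [-1.5, -0.6, 1.1]
grip_width: 0.219
grip_force: 0.9
time: 15.9
tool_pos: [480.2, 88.9, 299.7]
eef_rot: [-2.192, -2.251, 0.0]
force: [-1.4, 0.2, -0.9]
grip_width: 0.278
grip_force: 0.4
t=15.90 pos [480.2  88.9 299.7] head 0.027 F [-1.4  0.2 -0.9] w 26.2 gf 0.4 -> rows [ 0.008 -0.181  0.069] turn -0.003
```

```bash
python3 -m pendant '[[0,-0.02,0.01,0],[0,-0.05,0.02,0],[0,-0.08,0.04,0],[0,-0.1,0.05,0],[0,-0.12,0.05,0],[0,-0.14,0.05,0],[0,-0.15,0.05,0],[0,-0.15,0.05,0]]' 30 5
cat > plate.py <<'E'
from fit import *
import sys
f=np.array([596,91.9,30.5]);rn=R.from_euler("zy",[.027,-.61]).as_matrix()  # columns: rest x,y,z
for n in ["scene","side"]:
    c=optics.camera(n);save(c,n+sys.argv[1]);W=cloud(c).reshape(-1,3);s=c["color"].astype(int);sat=(s.max(2)-s.min(2)).ravel();br=(s.sum(2)/3).ravel()
    Q=(W-f)@rn
    q=Q[(Q[:,0]>-15)&(Q[:,0]<40)&(abs(Q[:,1])<65)&(Q[:,2]>75)&(Q[:,2]<245)&(sat<40)&(br>100)]
    m,k,i=plane(q);q=q[i]
    print(n,len(q),"normal in rest",k.round(3),"x",m[0].round(1),"yz rect",cv2.minAreaRect(q[:,1:].astype(np.float32)),np.percentile(q,[1,99],axis=0).round(1).tolist())
E
python3 plate.py 4; python3 -c "
from h import *
to(474,89,296,0.027)"
```

```text
time: 16.9
tool_pos: [474.4, 88.7, 297.9]
eef_rot: [2.192, 2.251, 0.0]
force: [0.9, -0.2, -0.5]
grip_width: 0.32
grip_force: 0.0
scene 3118 normal in rest [ 1.    -0.001  0.002] x 7.6 yz rect ((-4.499629974365234, 150.52182006835938), (99.94417572021484, 151.0660858154297), 0.9662994742393494) [[5.2, -53.4, 76.6], [10.0, 44.6, 224.6]]
side 1263 normal in rest [1.    0.002 0.004] x 7.1 yz rect ((-1.9869461059570312, 151.894775390625), (101.1878890991211, 153.71554565429688), 0.35163554549217224) [[4.6, -50.0, 76.4], [8.1, 48.4, 227.3]]
t=17.00 pos [474.4  88.7 297.9] head 0.027 F [0.7 1.1 0.2] w 30.3 gf 0.0 -> rows [ 0.007 -0.01   0.047] turn -0.003
```

```bash
python3 -m pendant '[[0,0,-0.1,0],[0,0,-0.3,0],[0,0,-0.7,0],[0,0,-1.2,0],[0,0,-1.8,0],[0,0,-2.4,-0.5],[0,0,-2.8,-1.5],[0,0,-3.0,-2.5]]' 30 30; python3 -c "
from h import *
to(557.8,300.3,300,1.204)"
```

```text
time: 18.0
tool_pos: [474.3, 88.7, 420.0]
eef_rot: [1.761, 2.6, 0.002]
force: [-0.2, -0.3, -0.2]
grip_width: 0.318
grip_force: 0.0
t=18.00 pos [474.3  88.7 420. ] head 0.380 F [-0.2 -0.3 -0.2] w 29.9 gf 0.0 -> rows [4.139 3.895 3.005] turn -5.899
```

```bash
python3 -m pendant '[[0.4,0.4,0,-0.6],[1.1,1.1,0,-1.4],[2.0,1.9,0.1,-2.3],[2.9,2.7,0.6,-3.2],[3.7,3.4,1.3,-4.1],[4.1,3.85,2.1,-5.0],[4.14,3.9,2.8,-5.9],[4.14,3.9,3.0,-5.9]]' 92
python3 - <<'E'
from h import *
to(557.8,300.3,300,1.204)
o=[optics.camera("wrist")]
c=o[0];save(c,"w5");W=cloud(c).reshape(-1,3);s=c["color"].astype(int);br=(s.sum(2)/3).ravel();sat=(s.max(2)-s.min(2)).ravel()
b=lambda lo,hi:np.all((W>lo)&(W<hi),1)
G=W[b([490,275,86],[610,350,110])&(br>110)];print("grip",len(G),cv2.minAreaRect(G[:,:2].astype(np.float32)),np.percentile(G[:,2],[5,50,95]))
T=W[b([520,220,80],[640,300,96])&(br<90)];print("trig",len(T))
if len(T)>20: print(cv2.minAreaRect(T[:,:2].astype(np.float32)),np.percentile(T,[1,50,99],axis=0).round(1).tolist())
E
python3 plate.py 5
```

```text
time: 19.0
tool_pos: [558.6, 300.1, 296.9]
eef_rot: [-0.58, -3.086, 0.002]
force: [-0.4, 0.2, 0.1]
grip_width: 0.981
grip_force: 0.0
t=19.00 pos [558.6 300.1 296.9] head 1.199 F [-0.4  0.2  0.1] w 92.2 gf 0.0 -> rows [ 0.02  -0.003 -0.076] turn -0.036
grip 3839 ((562.427490234375, 305.4827575683594), (25.798969268798828, 108.9493637084961), 69.23123931884766) [87.25298252 92.03527949 93.48584481]
trig 970
((584.7408447265625, 261.6919250488281), (38.844295501708984, 97.6109619140625), 59.858882904052734) [[534.9, 256.6, 80.5], [569.2, 267.0, 88.8], [615.7, 275.0, 90.9]]
scene 3306 normal in rest [ 1.    -0.003  0.001] x 7.6 yz rect ((-2.380268096923828, 150.24703979492188), (104.24446868896484, 151.6992645263672), 1.0410329103469849) [[5.2, -53.5, 76.4], [10.0, 44.4, 224.8]]
side 1350 normal in rest [1.    0.001 0.004] x 7.1 yz rect ((-1.659637451171875, 150.97271728515625), (100.8292236328125, 153.51992797851562), 1.0511250495910645) [[4.6, -49.8, 77.2], [8.2, 48.3, 227.4]]
```

View pics/w5.png

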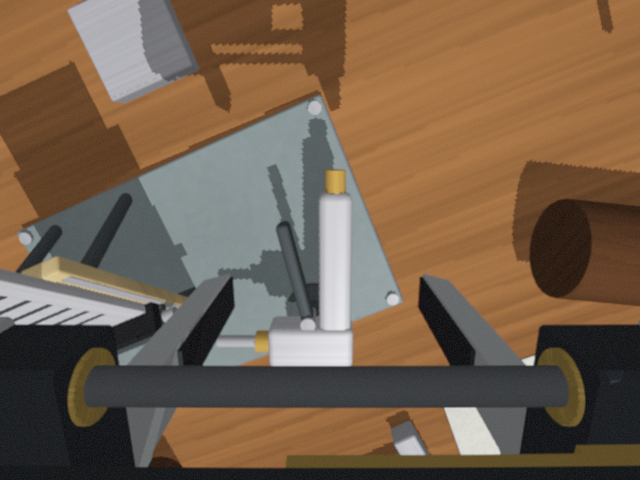

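Run:
```python
from h import *
c=optics.camera("wrist");W=cloud(c)
gx=np.array([.935,-.355]);gy=np.array([.355,.935]);m=np.array([562.4,305.5])
for nm,(u,v) in dict(whiteend=(335,197),capend=(335,172),mid=(335,250),barrel=(335,342),barfar=(300,342),hinge=(307,322),tip=(284,230)).items():
    p=W[v,u];print(nm,p.round(1),"along",((p[:2]-m)@gx).round(1),"across",((p[:2]-m)@gy).round(1))
```

```text
whiteend [530.9 318.3  90.7] along -34.0 across 0.8
capend [513.7 325.1  88.5] along -52.5 across 1.0
mid [569.3 303.5  92.6] along 7.1 across 0.6
barrel [641.7 275.4  95.5] along 84.9 across 0.0
barfar [631.  248.7  95.8] along 84.3 across -28.7
hinge [617.9 260.1  92.6] along 68.0 across -22.7
tip [540.6 272.1  89. ] along -8.5 across -38.9
```

```bash
python3 -c "
from h import *
to(576.2,293.9,158.4,1.208)"
```

```text
t=19.20 pos [559.  299.8 299.7] head 1.197 F [-0.4  0.6  0.4] w 92.0 gf 0.0 -> rows [-0.449  0.014  3.533] turn -0.079
```

```bash
python3 -m pendant '[[-0.2,0.01,0.3,-0.08],[-0.45,0.01,0.9,-0.08],[-0.45,0.01,1.6,-0.08],[-0.45,0.01,2.3,-0.08],[-0.45,0.01,2.9,-0.08],[-0.45,0.01,3.3,-0.08],[-0.45,0.01,3.53,-0.08],[-0.45,0.01,3.53,-0.08]]' 92 30
python3 - <<'E'
from h import *
to(576.2,293.9,158.4,1.208)
E
```

```text
time: 20.2
tool_pos: [575.8, 293.8, 156.5]
eef_rot: [-0.563, -3.091, 0.0]
force: [-0.3, 0.4, -0.3]
grip_width: 0.979
grip_force: 0.0
t=20.20 pos [575.8 293.8 156.5] head 1.210 F [-0.3  0.4 -0.3] w 92.0 gf 0.0 -> rows [-0.008  0.007 -0.046] turn 0.018
```

Over the grip with both fingers clear; squeeze.

```bash
python3 -m pendant '[[0,0,0,0],[0,0,0,0],[0,0,0,0],[0,0,0,0],[0,0,0,0],[0,0,0,0],[0,0,0,0],[0,0,0,0]]' 0 30; python3 -m pendant '[[0,0,0,0],[0,0,0,0],[0,0,0,0],[0,0,0,0],[0,0,0,0],[0,0,0,0],[0,0,0,0],[0,0,0,0]]'; python3 plate.py 6
```

```text
time: 21.2
tool_pos: [575.1, 293.8, 156.3]
eef_rot: [-0.563, -3.089, 0.002]
force: [-5.8, -1.1, -1.1]
grip_width: 0.42
grip_force: 30.1
time: 22.2
tool_pos: [575.1, 293.8, 156.3]
eef_rot: [-0.563, -3.089, 0.002]
force: [-5.0, -1.7, 0.2]
grip_width: 0.423
grip_force: 30.1
scene 3270 normal in rest [ 1.    -0.003  0.002] x 7.5 yz rect ((-4.448333740234375, 150.3369140625), (100.09124755859375, 151.74386596679688), 0.8565906286239624) [[5.1, -53.4, 76.5], [9.9, 44.5, 224.9]]
side 17 normal in rest [ 0.638 -0.77  -0.01 ] x -10.8 yz rect ((59.17805099487305, 108.14466094970703), (2.228579044342041, 55.760223388671875), 0.37383049726486206) [[-11.9, 57.9, 80.5], [-9.6, 60.3, 135.0]]
```

```bash
python3 -m pendant '[[0,0,0,0],[0,0,0,0],[0,0,0,0],[0,0,0,0],[0,0,0,0],[0,0,0,0],[0,0,0,0],[0,0,0,0]]' 92; python3 -m pendant '[[0,0,-0.3,0],[0,0,-0.8,0],[0,0,-1.5,0],[0,0,-2.3,0],[0,0,-3.1,0],[0,0,-3.8,0],[0,0,-4.2,0],[0,0,-4.2,0]]'; python3 plate.py 7
python3 - <<'E'
from h import *
c=optics.camera("wrist");save(c,"w7");to(0,0,0);save(optics.camera("scene"),"s7")
a=cv2.imread("pics/s7.png");b=cv2.imread("pics/w7.png");cv2.imwrite("pics/f7.png",np.hstack([cv2.resize(a,(400,300)),cv2.resize(b,(400,300))]))
E
```

```text
time: 23.3
tool_pos: [575.7, 293.9, 156.7]
eef_rot: [-0.563, -3.091, -0.0]
force: [-0.6, -0.3, -0.3]
grip_width: 0.974
grip_force: 0.0
time: 24.3
tool_pos: [575.7, 293.9, 326.0]
eef_rot: [0.562, 3.089, 0.002]
force: [0.2, 0.6, -0.1]
grip_width: 0.974
grip_force: 0.0
scene 3275 normal in rest [ 1.    -0.003  0.003] x 7.5 yz rect ((-5.972084045410156, 150.52395629882812), (102.94058990478516, 151.4949951171875), 0.7835527658462524) [[5.1, -53.4, 76.6], [9.9, 44.5, 224.9]]
side 1399 normal in rest [1.    0.001 0.004] x 7.1 yz rect ((-1.6449050903320312, 151.56871032714844), (100.53334045410156, 154.0196990966797), 0.8941171169281006) [[4.7, -50.7, 76.8], [8.1, 48.4, 227.1]]
t=24.45 pos [575.5 293.8 323.4] head 1.211 F [-0.5  0.2 -0.2] w 91.8 gf 0.0 -> rows [ 10.866 -11.933   8.115] turn 0
```

View pics/f7.png

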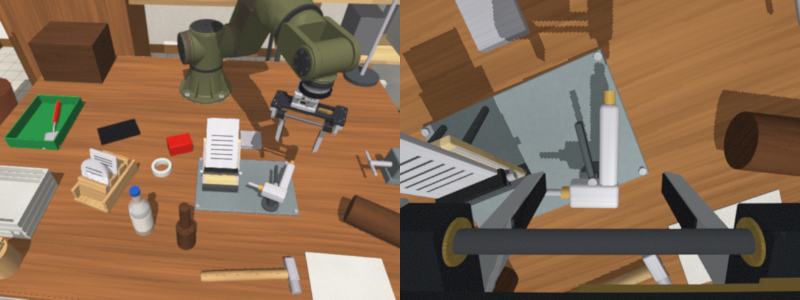

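The plate stands flat on the rest, around (222,145) in the left half of the picture. The trigger is back out, around (583,150) in the right half, the other plates and bystanders have not moved, and the arm is clear.

```bash
python3 -c "
from cell import manip
print(manip.job_done())"
```

```text
the job is handed in; nothing more can be done
None
```

The job is handed in at about 24.5 s with no verdict returned: the tall plate stands released, flat and centred within about 5 mm on the rest's ledge, the trigger was squeezed until the fingers stopped at the 40 mm expected for full travel and it sprang back, and the last pictures show everything else in place.

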